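# Inspect the inside of a returned mess tin by torch

## Task

First turn the upside-down mess tin over so that it stands mouth-up on the table, and let go of it. Then draw the torch out of its tube holder and hold it in the air, slanting at about 45 degrees, lens towards the tin and about 10 cm from it, so that it points straight at the middle of the tin's mouth; finish while still holding the torch there, steady and touching nothing else. Leave the mug, the gas cartridge and the jar where they stand.

Things in the scene. Friction and masses are not known exactly. Their poses are not given: they have to be found in the camera images.
- tin: open rectangular mess tin of plain steel, 70 (its x) x 60 (its y) x 56 mm high (its z), walls and bottom 3 mm, 90 to 180 g, loose. Origin at the centre of the outside of its bottom; its z axis points from the bottom to the open mouth, down at the start. Stands stably on any face. A dark wire handle is folded flat on each 60 mm wide end.
- tin_mouth (a point): centre of the tin's mouth, 56 mm from its bottom along its z
- tin_center (a point): middle of the tin's box, 28 mm from its bottom
- torch: aluminium torch, 150 mm long, 85 to 170 g, balance point about 65 mm from the lens: head 36 mm diameter (34 mm long), 12 mm taper, then a straight round body 26 mm diameter to the tail. Origin at the lens centre; z points from lens to tail (light shines along -z). It stands lens down in the holder, lens 10 mm above the table, top 74 mm showing, 4 mm play all round.
- torch_tail (a point): centre of the torch's tail end, 150 mm from the lens along the torch's z
- holder: black upright tube, fixed to the table by a round foot (90 mm diameter, 6 mm thick): outside diameter 52 mm, bore 44 mm, open at the top 86 mm above the table. Origin at the centre of the foot's underside
- holder_mouth (a point): centre of the holder's open top
- mug: white mug, 80 mm diameter and 80 mm high with a handle at its +y side, loose, not to be disturbed; origin under its centre
- cartridge: grey can-shaped gas cartridge, 84 mm diameter, 90 mm high, loose, not to be disturbed; origin under its centre
- jar: glass jar with a lid, 60 mm diameter, 80 mm high, loose, not to be disturbed; origin under its centre
Mind the look-alikes: they are no part of the job. Of the things like the torch, leave any that is yellow; of the rest the smaller one is meant. Leave any orange look-alike of the tin alone.

How it is judged:
On the way, in this order (a step that is already met when the one before it is completed fails the run):
1. the tin stands mouth-up on the table, let go, with the torch still in its holder (angle between tin's own z axis and vertical below 0.12 rad and height (world z) of tin between -0.008 and 0.008 m and contact force between the fingers and tin below 0.2 N and height (world z) of torch below 0.03 m), for 0.2 s.
2. the torch is drawn out of the holder, its lens above the holder's rim, in the fingers (height (world z) of torch above 0.088 m and contact force between the fingers and torch above 1 N), for 0.1 s.
At the end, for the whole second after the job is handed in: Tin upright on the table (0.12 rad, 8 mm), not held. Torch in the fingers, still, lens over 70 mm high, clear of tin and holder, axis 0.5 to 1.1 rad from vertical, lens lower; the mouth's centre lies 50 to 170 mm ahead of the lens, within 26 mm of the axis in torch x and y (angle between tin's own z axis and vertical below 0.12 rad and height (world z) of tin between -0.008 and 0.008 m and contact force between each of the fingers, torch and tin below 0.2 N and angle between torch's own z axis and vertical between 0.5 and 1.1 rad and x of tin_mouth in the frame of torch between -0.026 and 0.026 m and y of tin_mouth in the frame of torch between -0.026 and 0.026 m and z of tin_mouth in the frame of torch between -0.17 and -0.05 m and height (world z) of torch above 0.07 m and contact force between the fingers and torch above 1 N and contact force between torch and holder below 0.2 N and linear speed of torch below 0.03 m/s and linear speed of tin below 0.02 m/s); the arm keeps its last pose, push and grip.
It fails at once if a bystander (mug, cartridge, jar) is moved over 30 mm or tipped (distance of any of mug, cartridge, jar from where it was at the start of the episode above 0.03 m or angle between any of mug, cartridge, jar's own z axis and vertical above 0.35 rad).
It also fails if it takes over 72 s, if anything falls off the work surface, if the arm or the gripper's body presses on something with over 40 N, if the wrist force passes 120 N, or if a joint passes its speed limit or range.

## Robot

A 6-joint arm with a two-finger parallel gripper is mounted at the origin on the work surface. World frame = base frame: x ahead of the robot, y to its left, z up, the work surface at z = 0. Lengths are in m, angles in rad, forces in N, time in s.
With the tool pointing down it reaches from about 0.35 to 0.775 m from the base axis. Payload 7.3 kg.
Tool frame: the origin (TCP) lies at the very end of the fingers, on their centre line; the grasp point (between the pads) lies 19 mm behind it; z points along the fingers, y is the line along which they close (so a half turn about z gives the same grasp; the last joint's range is limited). The gripper opens to 92 mm and grips with 3 to 60 N. Pads are 19 mm wide; open, the fingers measure 130 mm over their backs; the gripper's body (75 mm by 190 mm) begins 47 mm behind the grasp point.
Start: joints at [-1.292, 0.342, 1.524, -0, 1.275, -0.146], TCP at [0.216, -0.478, 0.227] pointing down, gripper open.
Joint ranges: [-2.53, 2.53], [-0.77, 2.02], [0.04, 2.7], [-1, 4.14], [0.28, 2.66], [-3.11, 3.11]. Speed limits (rad/s): [2.57, 2.57, 3.14, 3.14, 3.14, 3.14].

## Interface

Orientations are given as a rotation vector (axis times angle).
In Python, from cell import manip gives the robot as it stands. The module is installed in compiled form; this text tells all that it offers. Calls block until the motion is done:
- manip.move_pose(position, orientation): joint-space move of the TCP to a pose.
- manip.move_straight(position, rot=None, v=0.15, guard=None): straight line of the TCP; rot=None keeps the orientation; v is the mean speed in m/s. With guard (N) it stops when the force on the tool has changed by that much, and returns True; else False.
- manip.goto_joints(angles): joint-space move.
- manip.move_gripper(opening, f_grip=None): finger opening in m; f_grip is the grip in N (None keeps the last); returns when the fingers have stopped.
- manip.wait(seconds).
- manip.inverse_kinematics(position, orientation): joint angles nearest the present ones, or None.
- manip.grab_frame(name): name is "scene" or "top" or "wrist"; returns a dict with "color" (400x640x3 uint8, red, green, blue), "depth" (400x640 float32, m along the optical axis (not along the pixel's ray), 0 where there is no reading), "fovy" (degrees; the focal length in pixels is half the picture's height over the tangent of half this angle, whatever the lens; pixels are square), "cx", "cy" (the principal point, pixels), "dist_coeffs" ([k1, k2, p1, p2, k3] as OpenCV has them; the pictures are not rectified), "world_from_camera" (4x4, takes a point from camera to world coordinates). Camera axes: x right, y down, z forward; pixel columns grow to the right and rows downward; lengths in m; the calibration is good to about 2 mm. A picture is of the moment at which its call begins.
A pose or a line that the arm cannot do raises manip.IKError and nothing moves.
- manip.job_done(): hands the job in; it is judged then, once.
Readings, each from a call of its own:
- manip.current_clock(): time.
- manip.current_qpos(): joint angles.
- manip.current_joint_velocities(): joint speeds.
- manip.current_effort(): joint torques, N m.
- manip.current_position(): TCP position.
- manip.current_tcp_rot(): TCP orientation.
- manip.current_ft_force(): force on the tool from outside, world axes, zero at the start.
- manip.current_torque(): the same for the moment, N m.
- manip.current_opening(): finger opening in m.
- manip.current_grip_force(): force on a finger pad.
Only numpy, scipy, OpenCV 4.12 (cv2) and the standard library are available. Lean on these libraries where they do the work, as an engineer would, in place of code of your own. Each camera call takes 0.05 s, during which the arm holds its last target. There are 200 camera calls.

## Working session

There is one attempt and no reset: what is moved stays moved. The work goes in short steps, each a Python script; the robot and the scene stay as the last script left them, time stands still between calls to the robot, and variables do not carry over. Pictures are saved under pics/ and viewed, at most 10 in all, crops included, and the job is handed in when it is done.

```bash
mkdir -p pics; cat > h.py <<'E'
import numpy as np, cv2
from cell import manip
def grab(n, save=None):
    f=manip.grab_frame(n)
    np.savez(f'pics/{save or n}.npz',**{k:np.array(v) for k,v in f.items()})
    cv2.imwrite(f'pics/{save or n}.png',f['color'][:,:,::-1]); return f
def cloud(f):
    F=200/np.tan(np.radians(float(f['fovy']))/2)
    K=np.array([[F,0,float(f['cx'])],[0,F,float(f['cy'])],[0,0,1]])
    u,v=np.meshgrid(np.arange(640.),np.arange(400.))
    p=cv2.undistortPoints(np.stack([u,v],-1).reshape(-1,1,2),K,np.array(f['dist_coeffs'],float)).reshape(400,640,2)
    d=np.array(f['depth']); T=np.array(f['world_from_camera'])
    P=np.dstack([p*d[...,None],d])@T[:3,:3].T+T[:3,3]
    P[d<=0]=np.nan; return P
E
python3 -c "
from h import *
a=grab('scene');b=grab('top')
print(a['world_from_camera'],b['world_from_camera'],a['fovy'],b['fovy'])
cv2.imwrite('pics/both.png',cv2.resize(np.vstack([a['color'],b['color']])[:,:,::-1],(480,600)))
"
```

```text
[[-0.44588075  0.53899288 -0.7146167   1.30913565]
 [ 0.89482212  0.28802969 -0.34107516  0.34465547]
 [ 0.02199375 -0.79153368 -0.61072965  0.7607772 ]
 [ 0.          0.          0.          1.        ]] [[ 0.01971471 -0.99819457  0.05673566  0.47368018]
 [-0.99970697 -0.02047824 -0.0129079   0.00880723]
 [ 0.01404644 -0.05646456 -0.99830579  1.57961468]
 [ 0.          0.          0.          1.        ]] 51.41773704647309 47.16057337177016
```

View pics/scene.png

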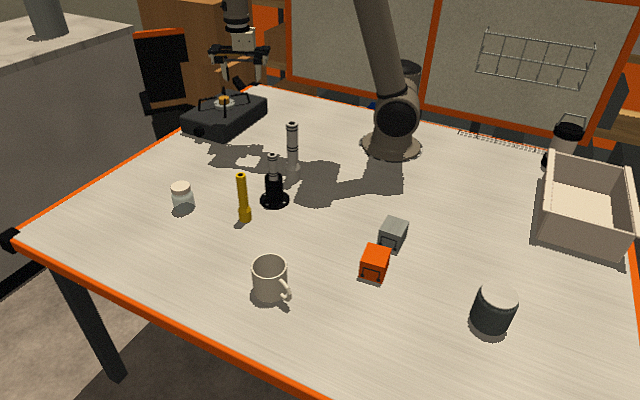

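View pics/top.png

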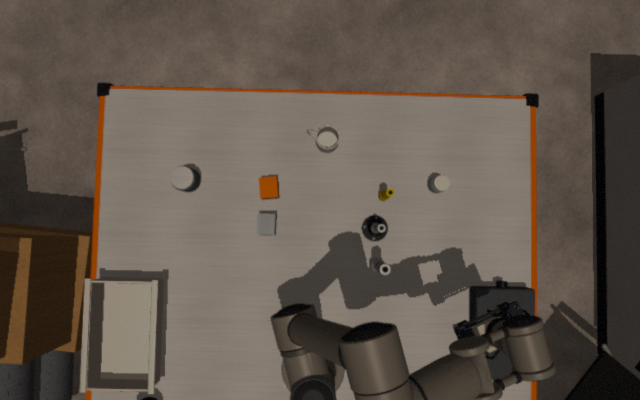

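The scene view shows the grey tin at (394,232) next to an orange look-alike at (375,262). The torch in its holder is at (273,180), with the larger look-alike at (292,150) and a yellow one at (243,197). In the top view the tin is at (267,223) and the holder at (375,228).

```bash
python3 -c "
from h import *
for n in ['top','scene']:
    f=np.load(f'pics/{n}.npz');P=cloud(f)
    def box(nm,u0,u1,v0,v1,z0,z1):
        q=P[v0:v1,u0:u1].reshape(-1,3);q=q[(q[:,2]>z0)&(q[:,2]<z1)]
        if len(q)<3: print(n,nm,'none');return
        r=cv2.minAreaRect((q[:,:2]*1000).astype(np.float32))
        print(n,nm,len(q),q.mean(0).round(3),'z',q[:,2].min().round(3),q[:,2].max().round(3),'rect',np.round(r[0],1),np.round(r[1],1),round(r[2],1))
    if n=='top':
        box('tin',250,285,205,240,.05,.07);box('otin',250,285,172,203,.045,.07)
        box('torch',360,395,210,245,.13,.2);box('holder',360,395,210,245,.07,.1);box('foot',355,395,210,245,.003,.012)
        box('big',365,395,250,280,.12,.3);box('yel',375,400,180,205,.09,.3)
        box('mug',305,345,120,155,.06,.1);box('can',165,205,160,195,.07,.1);box('jar',425,455,170,195,.06,.1)
    else:
        box('tin',375,412,210,255,.05,.07);box('tinall',375,412,210,255,.01,.07);box('torch',260,286,145,175,.1,.2);box('holder',260,286,145,210,.06,.09)
        box('big',280,305,115,180,.12,.3);box('yel',230,255,165,225,.09,.3)
a=cv2.imread('pics/scene.png');b=cv2.imread('pics/top.png')
cv2.imwrite('pics/c.png',np.hstack([cv2.resize(a[200:290,345:425],(400,450)),cv2.resize(a[110:210,230:310],(400,450))]))
"
```

```text
top tin 371 [0.49  0.169 0.056] z 0.05 0.066 rect [490.1 169.5] [66.5 60.4] 1.1
top otin 384 [0.612 0.163 0.056] z 0.045 0.066 rect [612.  163.2] [70.7 60.1] 5.4
top torch 64 [ 0.482 -0.199  0.158] z 0.13 0.168 rect [ 482.  -201.1] [21.9 27.2] 0.6
top holder 71 [ 0.481 -0.197  0.084] z 0.07 0.099 rect [ 482.4 -200.1] [49. 51.] 1.0
top foot 424 [ 0.484 -0.199  0.006] z 0.003 0.012 rect [ 484.4 -201.6] [117.  135.5] 0.9
top big 149 [ 0.361 -0.204  0.186] z 0.122 0.205 rect [ 359.2 -207.2] [34.1 33.8] 68.1
top yel 77 [ 0.594 -0.225  0.141] z 0.092 0.156 rect [ 594.3 -227.9] [25.3 23.8] 50.2
top mug 148 [ 0.782 -0.024  0.076] z 0.061 0.088 rect [776.4 -23. ] [75.  94.2] 12.4
top can 491 [0.631 0.438 0.088] z 0.07 0.099 rect [631.8 439.2] [75.6 80.5] 84.5
top jar 213 [ 0.634 -0.41   0.079] z 0.061 0.089 rect [ 633.3 -411.3] [51.3 52.5] 18.7
scene tin 596 [0.513 0.17  0.055] z 0.05 0.06 rect [528.7 168.3] [ 60.6 160.6] 89.4
scene tinall 920 [0.514 0.171 0.046] z 0.01 0.06 rect [528.7 168.3] [ 60.6 160.6] 89.4
scene torch 193 [ 0.486 -0.196  0.135] z 0.101 0.163 rect [ 480.4 -198.4] [26.3 26.2] 1.9
scene holder 219 [ 0.489 -0.195  0.076] z 0.06 0.089 rect [ 483.6 -198.7] [49.7 50.5] 37.2
scene big 306 [ 0.365 -0.202  0.164] z 0.12 0.201 rect [ 358.2 -205.8] [34.2 32.1] 0.1
scene yel 227 [ 0.597 -0.222  0.126] z 0.09 0.153 rect [ 592.5 -225.9] [27.9 25.3] 69.9
```

View pics/c.png

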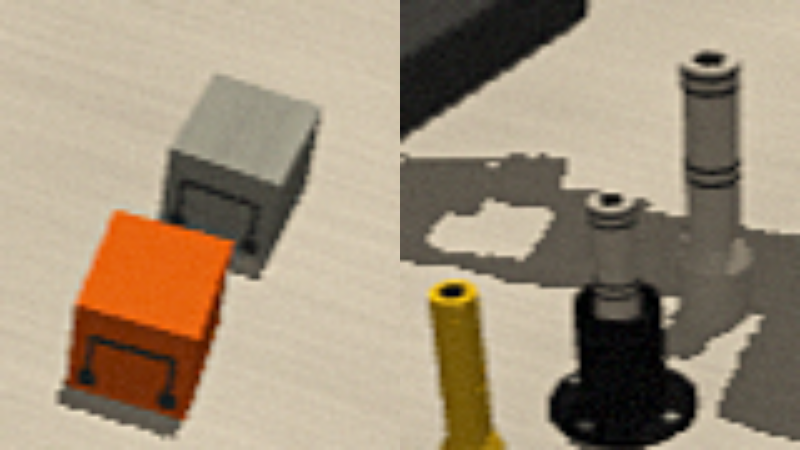

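Enlarged, the tin is mouth-down and aligned with the axes, with its handle face towards +x. The torch stands in the black holder at about (0.482, -0.200). I'll flip the tin in two 90° pitch steps, checking IK first.

```bash
cat >> h.py <<'E'
from scipy.spatial.transform import Rotation as Ro
def rot(phi, az=0, flip=0):
    """tool pointing down tilted by phi (deg) towards azimuth az; tool y horizontal"""
    p,a=np.radians([phi,az])
    z=np.array([np.sin(p)*np.cos(a),np.sin(p)*np.sin(a),-np.cos(p)])
    y=np.array([-np.sin(a),np.cos(a),0])*(-1 if flip else 1)
    return np.c_[np.cross(y,z),y,z]
def rv(R): return Ro.from_matrix(R).as_rotvec()
def tcp(grasp,R): return np.array(grasp)+0.019*R[:,2]
def ik(g,R):
    q=manip.inverse_kinematics(tcp(g,R),rv(R)); return None if q is None else np.round(q,2)
E
python3 -c "
from h import *
print(manip.current_tcp_rot(), manip.current_qpos())
for fl in (0,1):
    for phi in (-30,-25,-20):
        print(fl,phi,ik([.49,.169,.033],rot(phi,0,fl)),ik([.49,.169,.2],rot(phi,0,fl)),ik([.58,0,.036],rot(phi,0,fl)),ik([.58,0,.15],rot(phi,0,fl)))
    for phi in (60,65,70):
        print(fl,phi,ik([.55,0,.036],rot(phi,0,fl)),ik([.58,0,.036],rot(phi,0,fl)),ik([.58,0,.15],rot(phi,0,fl)))
    print('torch',ik([.482,-.2,.127],rot(0,0,fl)),ik([.482,-.2,.35],rot(0,0,fl)))
    for az in (0,30,-30,60,-60):
        z=rot(45,az)[:,2]; m=np.array([.58,0,.056])
        print('fin',az,ik(m-z*.217,rot(45,az,fl)))
"
```

```text
[-3.06964128e+00 -6.61964848e-01  2.41112435e-04] [-1.29202098e+00  3.42667761e-01  1.52489219e+00 -6.40371075e-05
  1.27542626e+00 -1.45998637e-01]
0 -30 [ 0.14  0.85  1.36  0.07  1.45 -1.46] [ 0.14  0.66  1.23  0.07  1.77 -1.43] [-0.1   0.95  1.11 -0.05  1.6  -1.66] [-0.1   0.84  1.03 -0.05  1.8  -1.67]
0 -25 [ 0.15  0.8   1.43  0.06  1.34 -1.45] [ 0.15  0.61  1.29  0.06  1.67 -1.43] [-0.11  0.9   1.19 -0.05  1.48 -1.66] [-0.11  0.78  1.11 -0.05  1.69 -1.67]
0 -20 [ 0.15  0.76  1.5   0.06  1.23 -1.45] [ 0.15  0.56  1.35  0.05  1.58 -1.43] [-0.11  0.85  1.28 -0.04  1.36 -1.67] [-0.11  0.73  1.19 -0.04  1.58 -1.68]
0 60 [-0.27  0.86  2.43  2.89  1.19  1.53] [-0.24  0.83  2.35  2.91  1.09  1.56] [-0.24  0.47  2.33  2.83  0.72  1.69]
0 65 [-0.28  0.95  2.45  2.89  1.39  1.5 ] [-0.25  0.92  2.37  2.91  1.28  1.53] [-0.25  0.54  2.38  2.86  0.92  1.64]
0 70 [-0.29  1.05  2.46  2.87  1.58  1.47] [-0.26  1.    2.39  2.9   1.46  1.51] [-0.26  0.62  2.41  2.87  1.12  1.6 ]
torch [-0.54  0.46  1.7   0.    0.98 -2.11] [-0.54  0.28  1.33  0.    1.53 -2.11]
fin 0 None
fin 30 [-0.85  0.15  2.21  
[... 458 characters left out ...]
0.56 1.35 0.05 1.58 1.72] [-0.11  0.85  1.28 -0.04  1.36  1.47] [-0.11  0.73  1.19 -0.04  1.58  1.47]
1 60 [-0.27  0.86  2.43  2.89  1.19 -1.61] [-0.24  0.83  2.35  2.91  1.09 -1.58] [-0.24  0.47  2.33  2.83  0.72 -1.45]
1 65 [-0.28  0.95  2.45  2.89  1.39 -1.64] [-0.25  0.92  2.37  2.91  1.28 -1.61] [-0.25  0.54  2.38  2.86  0.92 -1.5 ]
1 70 [-0.29  1.05  2.46  2.87  1.58 -1.67] [-0.26  1.    2.39  2.9   1.46 -1.63] [-0.26  0.62  2.41  2.87  1.12 -1.54]
torch [-0.54  0.46  1.7  -0.    0.98  1.03] [-0.54  0.28  1.33 -0.    1.53  1.03]
fin 0 None
fin 30 [-0.85  0.15  2.21  1.05  0.92 -0.53]
fin -30 None
fin 60 [-0.82  0.45  1.74  0.77  1.33 -0.64]
fin -60 [ 0.52  0.45  1.74 -0.89  1.15 -2.68]
```

```bash
python3 -c "
from h import *
for p in ([.5,0],[.58,0],[.55,.0]):
  for az in (60,90,120,-60,-90,-120):
    print(p,az,'fl0: 60',ik([*p,.036],rot(60,az,0)),'-30',ik([*p,.04],rot(-30,az,0)),'fl1',ik([*p,.036],rot(60,az,1)),ik([*p,.04],rot(-30,az,1)))
"
```

```text
[0.5, 0] 60 fl0: 60 [-0.72  0.83  2.05  1.24  1.12  1.86] -30 [ 0.09  0.74  1.59 -0.46  1.17 -2.27] fl1 [-0.72  0.83  2.05  1.24  1.12 -1.29] [ 0.09  0.74  1.59 -0.46  1.17  0.88]
[0.5, 0] 90 fl0: 60 [-0.61  0.91  1.68  0.8   1.4   2.02] -30 [ 0.14  0.66  1.79 -0.69  0.9  -2.5 ] fl1 [-0.61  0.91  1.68  0.8   1.4  -1.12] [ 0.14  0.66  1.79 -0.69  0.9   0.64]
[0.5, 0] 120 fl0: 60 [-0.46  1.02  1.35  0.51  1.72  1.98] -30 None fl1 [-0.46  1.02  1.35  0.51  1.72 -1.16] None
[0.5, 0] -60 fl0: 60 None -30 [-0.35  0.74  1.59  0.35  1.24 -1.06] fl1 None [-0.35  0.74  1.59  0.35  1.24  2.08]
[0.5, 0] -90 fl0: 60 None -30 [-0.44  0.66  1.79  0.57  1.01 -0.82] fl1 None [-0.44  0.66  1.79  0.57  1.01  2.32]
[0.5, 0] -120 fl0: 60 [ 0.23  1.02  1.35 -0.69  1.63  1.03] -30 [-0.47  0.58  2.01  0.86  0.72 -0.65] fl1 [ 0.23  1.02  1.35 -0.69  1.63 -2.11] [-0.47  0.58  2.01  0.86  0.72  2.49]
[0.58, 0] 60 fl0: 60 [-0.61  0.87  1.86  1.26  1.13  2.04] -30 [ 0.08  0.85  1.34 -0.44  1.3  -2.34] fl1 [-0.61  0.87  1.86  1.26  1.13 -1.11] [ 0.08  0.85  1.34 -0.44  1.3   0.8 ]
[0.58, 0] 90 fl0: 60 [-0.54  0.9
[... 1016 characters left out ...]
65  0.96 -2.58] fl1 [-0.57  0.95  1.55  0.83  1.45 -1.03] [ 0.13  0.72  1.65 -0.65  0.96  0.56]
[0.55, 0.0] 120 fl0: 60 [-0.43  1.08  1.17  0.54  1.8   2.05] -30 [ 0.11  0.63  1.87 -0.91  0.62 -2.8 ] fl1 [-0.43  1.08  1.17  0.54  1.8  -1.09] [ 0.11  0.63  1.87 -0.91  0.62  0.34]
[0.55, 0.0] -60 fl0: 60 None -30 [-0.32  0.81  1.44  0.35  1.32 -1.01] fl1 None [-0.32  0.81  1.44  0.35  1.32  2.13]
[0.55, 0.0] -90 fl0: 60 None -30 [-0.4   0.72  1.65  0.55  1.06 -0.75] fl1 None [-0.4   0.72  1.65  0.55  1.06  2.4 ]
[0.55, 0.0] -120 fl0: 60 [ 0.21  1.08  1.17 -0.71  1.71  0.95] -30 [-0.42  0.63  1.87  0.81  0.76 -0.53] fl1 [ 0.21  1.08  1.17 -0.71  1.71 -2.19] [-0.42  0.63  1.87  0.81  0.76  2.61]
```

```bash
python3 -c "
from h import *
for p in ([.465,.15],[.48,.10],[.5,.1]):
    print(p,'60',ik([*p,.036],rot(60,90,1)),ik([*p,.15],rot(60,90,1)),'-30',ik([*p,.04],rot(-30,90,1)),ik([*p,.15],rot(-30,90,1)))
    for az in (60,90,120,-60,-90,-120):
        z=rot(45,az)[:,2]; m=np.array([*p,.056])
        print('  fin',az,ik(m-z*.217,rot(45,az,0)),ik(m-z*.217,rot(45,az,1)))
"
```

```text
[0.465, 0.15] 60 [-0.39  0.85  1.93  1.03  1.21 -1.21] [-0.39  0.61  1.92  0.96  1.35 -0.99] -30 [ 0.43  0.7   1.7  -0.55  1.05  0.79] [ 0.43  0.53  1.62 -0.5   1.26  0.66]
  fin 60 [-0.77  0.17  2.19  0.84  1.18  2.41] [-0.77  0.17  2.19  0.84  1.18 -0.73]
  fin 90 [-0.58  0.46  1.73  0.63  1.48  2.33] [-0.58  0.46  1.73  0.63  1.48 -0.82]
  fin 120 [-0.37  0.71  1.25  0.48  1.82  2.22] [-0.37  0.71  1.25  0.48  1.82 -0.93]
  fin -60 [ 0.89  0.51  1.64 -0.74  1.4   0.65] [ 0.89  0.51  1.64 -0.74  1.4  -2.5 ]
  fin -90 [ 0.73  0.76  1.15 -0.57  1.78  0.77] [ 0.73  0.76  1.15 -0.57  1.78 -2.38]
  fin -120 [ 0.53  0.98  0.69 -0.43  2.14  0.94] [ 0.53  0.98  0.69 -0.43  2.14 -2.2 ]
[0.48, 0.1] 60 [-0.47  0.87  1.85  0.94  1.27 -1.18] [-0.47  0.64  1.84  0.9   1.42 -0.98] -30 [ 0.34  0.68  1.74 -0.6   1.    0.74] [ 0.34  0.52  1.66 -0.53  1.21  0.59]
  fin 60 [-0.84  0.23  2.1   0.79  1.24  2.39] [-0.84  0.23  2.1   0.79  1.24 -0.75]
  fin 90 [-0.64  0.51  1.63  0.6   1.55  2.31] [-0.64  0.51  1.63  0.6   1.55 -0.83]
  fin 120 [-0.43  0.76  1.14  0.45  1.89  2.19] [-0.43  0.76  1.14  0.4
[... 258 characters left out ...]
46  2.08 -2.24]
[0.5, 0.1] 60 [-0.45  0.88  1.8   0.94  1.29 -1.14] [-0.45  0.66  1.78  0.9   1.43 -0.95] -30 [ 0.33  0.71  1.68 -0.59  1.02  0.71] [ 0.33  0.54  1.61 -0.53  1.22  0.57]
  fin 60 [-0.8   0.26  2.06  0.81  1.23  2.42] [-0.8   0.26  2.06  0.81  1.23 -0.72]
  fin 90 [-0.62  0.54  1.58  0.61  1.56  2.34] [-0.62  0.54  1.58  0.61  1.56 -0.8 ]
  fin 120 [-0.41  0.8   1.07  0.46  1.92  2.22] [-0.41  0.8   1.07  0.46  1.92 -0.93]
  fin -60 [ 0.77  0.47  1.7  -0.79  1.31  0.6 ] [ 0.77  0.47  1.7  -0.79  1.31 -2.55]
  fin -90 [ 0.64  0.74  1.2  -0.61  1.72  0.71] [ 0.64  0.74  1.2  -0.61  1.72 -2.43]
  fin -120 [ 0.45  0.99  0.68 -0.48  2.11  0.86] [ 0.45  0.99  0.68 -0.48  2.11 -2.28]
```

```bash
cat > a.py <<'E'
from h import *
def pose(g,R): manip.move_pose(tcp(g,R),rv(R))
def line(g,R,v=.1,guard=None): return manip.move_straight(tcp(g,R),rv(R),v=v,guard=guard)
def st(s): print(s,round(manip.current_clock(),1),np.round(manip.current_position(),4),round(manip.current_opening(),4),round(manip.current_grip_force(),1),np.round(manip.current_ft_force(),1))
E
python3 -c "
from a import *
R0=rot(-30,0,1);R1=rot(60,90,1)
g=np.array([.49,.169,.033])
pose(g-R0[:,2]*.2,R0)
print('g',line(g,R0,.1,guard=12));st('at')
manip.move_gripper(.04,25);st('grip')
line(g+[0,0,.15],R0,.15);st('up')
pose([.465,.145,.15],R1);st('rot')
print(line([.465,.145,.045],R1,.1,guard=8), line([.465,.145,.033],R1,.03,guard=5));st('down')
grab('scene','s1')
"
```

```text
g False
at 4.9 [0.4809 0.169  0.0168] 0.0923 0.0 [0.2 0.5 0.2]
grip 5.5 [0.4806 0.1689 0.0166] 0.0601 25.0 [ 0.4 -1.3  0.3]
up 6.7 [0.48   0.1689 0.1657] 0.0599 25.0 [ 0.7  0.1 -2.2]
rot 8.9 [0.4651 0.1615 0.1405] 0.0599 25.0 [ 0.6 -0.2 -1.3]
False True
down 10.5 [0.4653 0.1615 0.0291] 0.0599 25.0 [0.2 0.9 2.9]
```

View pics/s1.png

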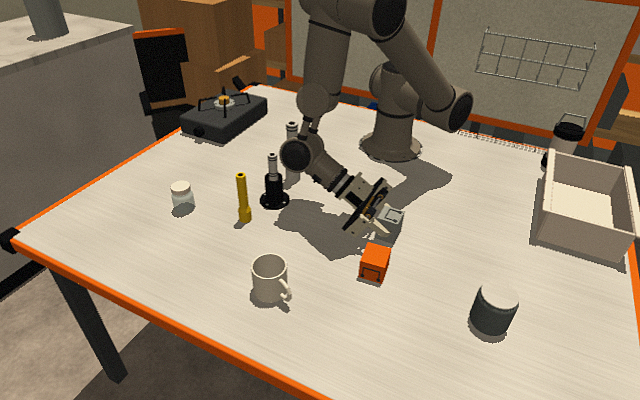

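The tin, at (390,215), now rests on its handle end with the wire handle facing up, and the gripper holds it clear of the other objects. Now the second quarter turn.

```bash
python3 -c "
from a import *
R0=rot(-30,90,1);R1=rot(60,90,1)
c=np.array([.465,.145,.0386])
manip.move_gripper(.092);st('open')
line(c-R1[:,2]*.12,R1,.15)
g=np.array([.465,.156,.040])
pose(g-R0[:,2]*.15,R0);st('above')
print(line(g,R0,.1,guard=12));st('at')
manip.move_gripper(.04,25);st('grip')
line(g+[0,0,.12],R0,.15)
pose([.465,.145,.15],R1);st('rot')
print(line([.465,.145,.046],R1,.1,guard=8), line([.465,.145,.030],R1,.03,guard=5));st('down')
grab('scene','s2')
im=cv2.imread('pics/s2.png')[150:300,300:500];cv2.imwrite('pics/s2c.png',cv2.resize(im,None,fx=3,fy=3))
"
```

```text
open 11.2 [0.465  0.1614 0.0287] 0.092 0.0 [-0.5 -0.8  0.5]
above 13.8 [0.4646 0.2208 0.1528] 0.0921 0.0 [ 0.4 -0.9 -0.2]
False
at 15.4 [0.4653 0.1469 0.0239] 0.0921 0.0 [ 0.6  0.6 -0.5]
grip 16.0 [0.4655 0.1468 0.0239] 0.0612 33.6 [1.4 0.1 3.6]
rot 18.4 [0.4645 0.1618 0.1402] 0.0611 31.1 [ 0.   0.4 -1.6]
False False
down 20.3 [0.465  0.1615 0.0204] 0.061 31.1 [-0.5  0.  -1.9]
```

View pics/s2c.png

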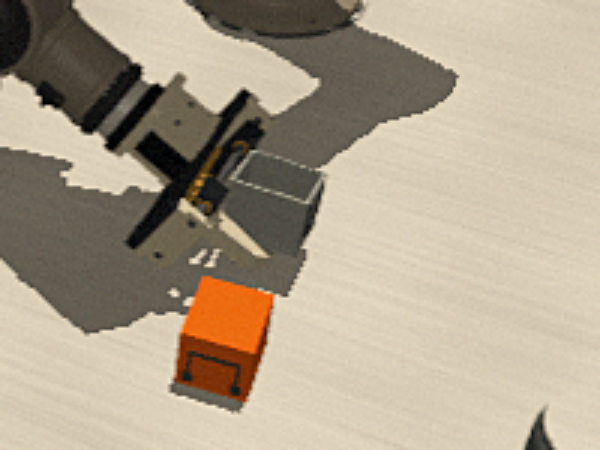

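The tin is mouth-up in the gripper (crop 275,180) but hasn't touched the table yet, so I'll keep lowering under guard.

```bash
python3 -c "
from a import *
R1=rot(60,90,1)
print(line([.465,.145,.014],R1,.02,guard=3.5));st('down')
manip.move_gripper(.092);st('open')
p=np.array(manip.current_position())-.019*R1[:,2]
line(p-R1[:,2]*.13,R1,.15)
line(p-R1[:,2]*.13+[0,0,.15],R1,.2)
f=grab('scene','s3');P=cloud(f)
q=P[150:300,300:500].reshape(-1,3)
q=q[(abs(q[:,0]-.465)<.055)&(abs(q[:,1]-.15)<.06)&(q[:,2]>.045)&(q[:,2]<.075)]
r=cv2.minAreaRect((q[:,:2]*1000).astype(np.float32));print(len(q),r,np.percentile(q[:,2],[5,50,95]))
f=grab('top','t3')
P=cloud(f);q=P.reshape(-1,3);q=q[(abs(q[:,0]-.465)<.055)&(abs(q[:,1]-.15)<.06)&(q[:,2]>.045)&(q[:,2]<.075)]
r=cv2.minAreaRect((q[:,:2]*1000).astype(np.float32));print(len(q),r,np.percentile(q[:,2],[5,50,95]))
im=cv2.imread('pics/s3.png')[180:280,330:430];im2=cv2.imread('pics/t3.png')[180:280,220:320]
cv2.imwrite('pics/s3c.png',cv2.resize(np.hstack([im,im2]),None,fx=4,fy=4))
"
```

```text
True
down 21.0 [0.465  0.1616 0.0085] 0.0611 34.2 [ 0.2 -1.   4.3]
open 21.7 [0.4646 0.1618 0.0086] 0.0914 2.6 [-0.8 -0.2  5.2]
247 ((465.6845397949219, 149.0600128173828), (65.24760437011719, 72.1348648071289), 1.7845879793167114) [0.04623875 0.05255491 0.05730313]
80 ((467.4134521484375, 147.84754943847656), (59.77901840209961, 70.25186920166016), 1.4880874156951904) [0.04894773 0.05609407 0.06124303]
```

View pics/s3c.png

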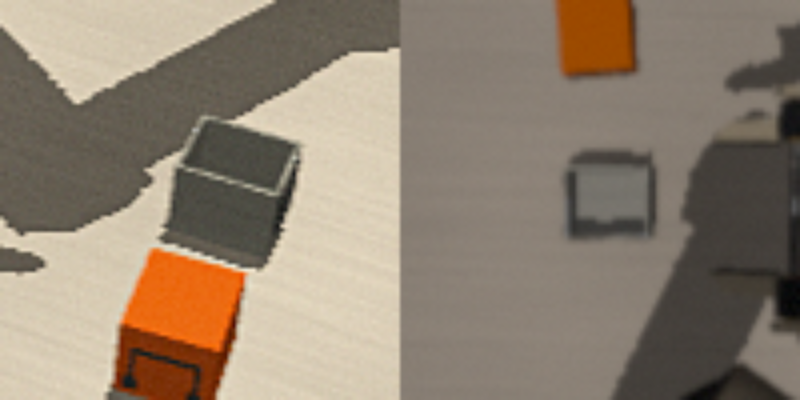

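The tin stands upright and released, mouth centre about (0.466, 0.148). The orange one is untouched. Next is the torch.

```bash
python3 -c "
from a import *
R=rot(0,0,1); g=np.array([.482,-.199,.127])
pose(g+[0,0,.15],R);st('above')
print(line(g,R,.12,guard=10));st('at')
manip.move_gripper(.01,50);st('grip')
line(g+[0,0,.03],R,.05);st('up3')
line(g+[0,0,.20],R,.15);st('up20')
f=grab('scene','s4');P=cloud(f)
q=P.reshape(-1,3);q=q[(abs(q[:,0]-.482)<.04)&(abs(q[:,1]+.199)<.04)&(q[:,2]>.2)&(q[:,2]<.30)]
for a in np.arange(.2,.3,.01):
    s=q[(q[:,2]>=a)&(q[:,2]<a+.01)]
    if len(s)>2: print(round(a,2),len(s),s.min(0).round(4),s.max(0).round(4))
im=cv2.imread('pics/s4.png')[40:240,180:380];cv2.imwrite('pics/s4c.png',cv2.resize(im,None,fx=3,fy=3))
"
```

```text
above 25.4 [ 0.4817 -0.1987  0.2573] 0.0915 0.0 [-0.1 -0.9  0.1]
False
at 26.8 [ 0.4824 -0.1992  0.1087] 0.0919 0.0 [ 0.2 -0.6  0.9]
grip 27.8 [ 0.482  -0.199   0.1079] 0.0252 49.9 [ 0.2 -0.4 -0.4]
up3 28.6 [ 0.4819 -0.1989  0.1379] 0.0252 49.9 [-0.   0.2 -1.8]
up20 29.8 [ 0.4816 -0.1988  0.307 ] 0.0253 49.9 [-0.8 -0.2 -1.7]
0.2 6 [ 0.4872 -0.2083  0.2081] [ 0.4936 -0.182   0.21  ]
0.21 41 [ 0.4749 -0.208   0.21  ] [ 0.4972 -0.178   0.22  ]
0.22 43 [ 0.4711 -0.2063  0.2201] [ 0.4976 -0.1776  0.2298]
0.23 45 [ 0.4714 -0.2128  0.2303] [ 0.4959 -0.1791  0.2395]
0.24 55 [ 0.4706 -0.2103  0.2402] [ 0.499  -0.1787  0.2498]
0.25 43 [ 0.4692 -0.205   0.2501] [ 0.493  -0.1812  0.2598]
0.26 35 [ 0.4726 -0.2029  0.2603] [ 0.493  -0.1824  0.2699]
0.27 34 [ 0.4723 -0.2071  0.2707] [ 0.4921 -0.1823  0.2799]
0.28 34 [ 0.4759 -0.2078  0.2802] [ 0.4918 -0.1835  0.2893]
0.29 37 [ 0.4781 -0.2057  0.2903] [ 0.4937 -0.1826  0.2993]
```

View pics/s4c.png

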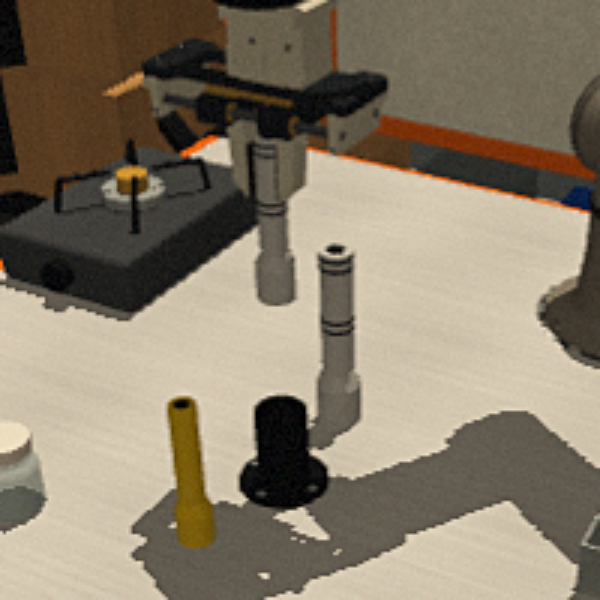

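The torch is drawn out and hangs straight in the fingers (crop 275,235), lens 117 mm below the grasp point. Now the aiming pose.

```bash
python3 -c "
from a import *
R=rot(45,90,1); m=np.array([.467,.148,.056]); g=m-R[:,2]*.217
pose(g+[0,0,.08],R);st('pre')
line(g,R,.1);manip.wait(.5);st('fin')
f=grab('scene','s5');P=cloud(f)
q=P.reshape(-1,3);t=(q-m)@R   # tool frame about the mouth
k=(t[:,2]>-.19)&(t[:,2]<-.08)&(np.hypot(t[:,0],t[:,1])<.035)
for a in np.arange(-.19,-.08,.015):
    s=t[k&(t[:,2]>=a)&(t[:,2]<a+.015)]
    if len(s)>2: print(round(a,3),len(s),s[:,:2].min(0).round(4),s[:,:2].max(0).round(4))
q=q[(abs(q[:,0]-.465)<.055)&(abs(q[:,1]-.15)<.06)&(q[:,2]>.045)&(q[:,2]<.075)]
print(cv2.minAreaRect((q[:,:2]*1000).astype(np.float32)))
im=cv2.imread('pics/s5.png')[70:270,240:440];cv2.imwrite('pics/s5c.png',cv2.resize(im,None,fx=3,fy=3))
"
```

```text
pre 31.4 [0.4671 0.0078 0.276 ] 0.0254 49.9 [-0.7  0.4 -2.1]
fin 32.9 [0.467  0.008  0.1961] 0.0254 49.9 [-0.6 -0.4 -1.7]
-0.19 56 [-0.0119 -0.005 ] [0.0122 0.0151]
-0.175 61 [-0.0113 -0.0085] [0.0115 0.0161]
-0.16 58 [-0.0117 -0.0072] [0.0119 0.0149]
-0.145 80 [-0.0183 -0.0098] [0.0174 0.0189]
-0.13 78 [-0.0123 -0.0095] [0.0169 0.0213]
-0.115 73 [-0.0139 -0.0082] [0.0182 0.0201]
((465.51873779296875, 149.02117919921875), (65.01509094238281, 73.04229736328125), 2.372239589691162)
```

View pics/s5c.png

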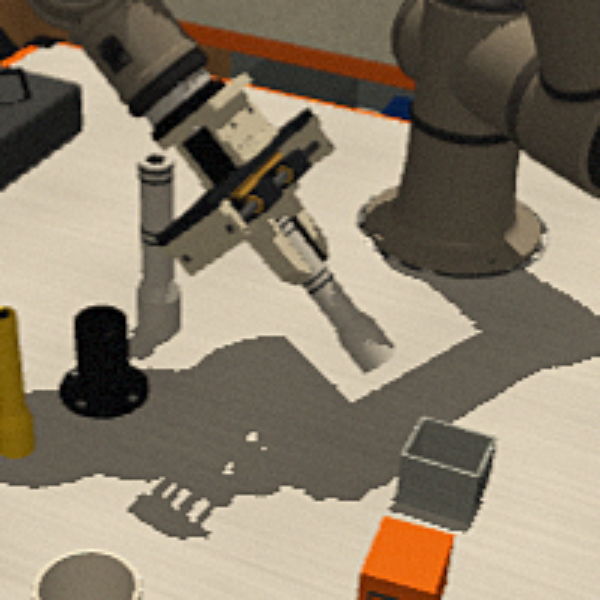

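The torch slants at 45° with its lens at crop (378,358), aimed at the tin's mouth at (450,445). The measured axis offset is about 3 mm and the lens is about 100 mm from the mouth, so I'm handing in.

```bash
python3 -c "
from a import *
print(manip.job_done());st('end')"
```

```text
the job is handed in; nothing more can be done
None
the job is handed in; nothing more can be done
```

The job is handed in at about 33 s on the robot's clock, with no verdict returned: the tin stands mouth-up and released, and the torch is held at 45° about 10 cm from its mouth, with its axis within about 3 mm of the mouth's centre.

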